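# Clamp a piston in the bench holding fixture

### The job

Fix the loose piston in the blue holding fixture, ready for its ring grooves to be cleaned: stand it gently, crown up, on the steel bed between the two vees and let go of it, then turn the black feed knob clockwise until the sliding jaw has pushed the piston snugly into the fixed vee. Last, push the red clamp handle over its dead centre with a fingertip so that the clamp stays shut with its rubber pad on the crown; leave the piston pin and the gear where they stand.

Things in the scene. Friction and masses are not known exactly. Their poses are not given: they have to be found in the camera images.
- piston: grey metal piston, a plain cylinder 62 mm in diameter and 54 mm tall, 0.2 kg, standing on the bench with its crown up; origin at the centre of its underside, z up. Its yaw does not matter
- fixture: blue cast holding fixture fixed to the bench, base 120 (x) by 342 mm (y: -184 to +158), 16 mm thick. Origin on the bench under the seated piston's axis; -x is its front (robot's side), z up. Along y: knob on the carriage (-y end), sliding jaw, bed, fixed vee, clamp riser with red handle (+y end). Riser and its steel cheeks: x +-29, y 72 to 156, up to z = 95 mm
- vee_seat (a point): on the steel bed, 22 mm above the bench: where the centre of the piston's underside lies when bedded in the fixed vee (axes as fixture). Both vees touch the piston 30 degrees either side of the fixture's y axis, are 28 mm tall and reach x +-35 mm, leaving the piston's +x and -x sides free for fingers. Bed: x +-46, y -54 to +46 mm from here
- jaw_seat (a point): the same point for the sliding jaw: where the piston's underside centre lies when it touches both faces of the jaw's vee. It moves along fixture y; when it meets vee_seat the piston is held by both vees. It starts 16 to 24 mm to the -y side of vee_seat: a piston set down upright halfway between has 8 to 12 mm of play either way
- jaw_carriage (a joint): travel in m of the sliding jaw and of the carriage that bears the knob, growing towards the fixed vee (fixture +y): 0 fully back, 0.024 with a piston held in the fixed vee, stop at 0.032. Driven 18 mm per radian of the knob; stays where it is left (drag of knob and slide about 8 N at the jaw)
- feed_knob (a joint): angle of the feed knob in rad, growing clockwise as seen looking down on the knob, which moves the jaw to the fixed vee: jaw_carriage = 0.018 x feed_knob. Starts at 0 to 0.4, holds the piston at 1.33, stop at 1.75. Drag about 0.15 N m, rising steeply (0.5 N m and more) once the piston is squeezed between the vees
- knob_grip (a point): middle of the fluted round black knob, on its axis: 42 mm across, 26 mm tall, on a 24 mm boss; the sloping head lies 29 mm below this point along the axis. z points out along the axis, leaning 35 degrees from vertical to fixture -x, so the tool must lean too; x and y turn with the knob. It rides on the carriage: shifts along fixture +y, 18 mm per radian turned
- clamp_handle (a joint): handle angle in rad: 0 open (leans 64 degrees to fixture +y), 1.47 shut at its stop (leans 20 degrees to -y). Pushed over towards -y it swings the clamp bar down; on a seated piston the pad rests on the crown at about 1.05. From there about 3 N at the tip takes it over dead centre at 1.3; beyond, it snaps to the stop and stays. Let go short of that, it is pushed back to 1.05
- handle_tip (a point): on the centre line of the red grip, 92 mm from the handle's pivot and 5 mm short of its rounded end; the grip is round, 18 to 23 mm thick, and begins 30 mm from the pivot. z points along the handle away from the pivot; x is along the pivot's axis (fixture x)
- handle_pivot (a point): pivot of the handle, fixed in the fixture 144 mm to +y of vee_seat and 80 mm above the bench; the handle swings about the fixture's x axis, from leaning 64 degrees to +y (open) over upright to leaning 20 degrees to -y (shut)
- clamp_pad: black rubber pad, 23 mm across, at the free end of the steel clamp bar, 84 mm from the bar's pivot; origin at the centre of its pressing face. Shut, it presses the middle of the crown with 5 to 10 N; open, the bar stands up behind the fixed vee to 190 mm above the bench, its pad about 50 mm to +y of vee_seat: come down over the bed from above that height
- pin: bystander: hollow steel piston pin, 18 mm in diameter, 46 mm tall, standing on end; origin at the centre of its underside
- gear: bystander: grey spur gear lying flat, 68 mm across, 18 mm tall; origin at the centre of its underside
There are look-alikes about, which are no part of the job. Leave any green look-alike of the piston alone.

How it is judged:
On the way, in this order (a step that is already met when the one before it is completed fails the run):
1. the piston stands upright on the bed between the vees, let go, with the clamp still open (y of piston in the frame of fixture between -0.026 and 0.002 m and x of piston in the frame of fixture between -0.02 and 0.02 m and z of piston in the frame of vee_seat below 0.004 m and angle between piston's own z axis and vertical below 0.06 rad and contact force between the fingers and piston below 0.05 N and value of joint clamp_handle below 0.3 rad), for 0.2 s.
2. the sliding jaw holds the piston snugly in the fixed vee, with the clamp still open (horizontal distance between piston and vee_seat below 0.003 m and horizontal distance between piston and jaw_seat below 0.003 m and angle between piston's own z axis and vertical below 0.06 rad and value of joint clamp_handle below 0.3 rad), for 0.2 s.
3. the clamp handle is over centre and the pad bears on the crown (value of joint clamp_handle above 1.41 rad and contact force between clamp_pad and piston above 3 N), for 0.2 s.
At the end, for the whole second after the job is handed in: the piston stands upright on the bed at rest, its axis within 3 mm of both vee seats; the clamp handle is over centre within 0.06 rad of its stop (joint above 1.41) and the pad presses the crown with more than 3 N (all of step 3 and horizontal distance between piston and vee_seat below 0.003 m and horizontal distance between piston and jaw_seat below 0.003 m and z of piston in the frame of vee_seat below 0.004 m and angle between piston's own z axis and vertical below 0.05 rad and linear speed of piston below 0.01 m/s); the robot touches nothing.
It fails at once if the piston pin or the gear is knocked or moved by more than 20 mm (distance of any of pin, gear from where it was at the start of the episode above 0.02 m).
It fails at once if the piston is dropped onto the fixture (falls on the bed at more than 0.4 m/s) (horizontal distance between piston and vee_seat below 0.05 m and z of piston in the frame of vee_seat below 0.03 m and linear speed of piston above 0.4 m/s).
It also fails if it takes over 70 s, if anything falls off the work surface, if the arm or the gripper's body presses on something with over 40 N, if the wrist force passes 120 N, or if a joint passes its speed limit or range.

### The arm

A 6-joint arm with a two-finger parallel gripper is mounted at the origin on a cart in front of the work surface, level with it; the furniture and walls round the work are solid. World frame = base frame: x ahead of the robot, y to its left, z up, the work surface at z = 0. Lengths are in m, angles in rad, forces in N, time in s.
With the tool pointing down it reaches from about 0.3 to 1 m from the base axis. Payload 5.1 kg.
Tool frame: the origin (TCP) lies at the very end of the fingers, on their centre line; the grasp point (between the pads) lies 19 mm behind it (robot.tcp_to_grasp is the distance from the TCP to the grasp point, in m); z points along the fingers, y is the direction in which the jaws open and shut (so a half turn about z gives the same grasp; the last joint's range is limited). The gripper opens to 95 mm and grips with 3 to 60 N. Pads are 20 mm wide; open, the fingers measure 119 mm over their backs; the gripper's body (75 mm by 180 mm) begins 59 mm behind the grasp point.
Start: joints at [1.24, 0.124, 1.65, -0, 1.367, -0.083], TCP at [0.159, 0.63, 0.215] pointing down, gripper open.
Joint ranges: [-2.61, 2.61], [-1.02, 2.33], [0.03, 2.71], [-1.35, 4.49], [0.32, 2.68], [-2.91, 2.91]. Speed limits (rad/s): [2.57, 2.57, 3.14, 3.14, 3.14, 3.14].

### API

Orientations are given as a unit quaternion [x, y, z, w].
In Python, from plant import robot gives the robot as it stands. The module is installed in compiled form; this text tells all that it offers. Calls block until the motion is done:
- robot.move_pose(position, orientation): joint-space move of the TCP to a pose.
- robot.servo_line(position, orientation=None, feed=0.15): straight line of the TCP; orientation=None keeps the orientation; feed is the mean speed in m/s.
- robot.movej(angles): joint-space move.
- robot.grip(opening, effort=None): finger opening in m; effort is the grip in N (None keeps the last); returns when the fingers have stopped.
- robot.dwell(seconds).
- robot.inverse_kinematics(position, orientation): joint angles nearest the present ones, or None.
- robot.capture(name): name is "scene" or "top" or "wrist"; returns (picture, depth): 420x560x3 uint8, red, green, blue; 420x560 float32, m along the optical axis (not along the pixel's ray), 0 where there is no reading.
- robot.camera_params(name): a dict with "fovy" (degrees; the focal length in pixels is half the picture's height over the tangent of half this angle, whatever the lens; pixels are square), "cx", "cy" (the principal point, pixels), "dist_coeffs" ([k1, k2, p1, p2, k3] as OpenCV has them; the pictures are not rectified), "eye" and "rotation" of the camera in the world; the wrist camera has in their place "mount" (4x4, takes a point from camera to tool coordinates, whose origin is the TCP and whose axes are the flange's). Camera axes: x right, y up, looking along -z (the intrinsics and any distortion apply to the point x, -y, -z); pixel columns grow to the right and rows downward; lengths in m; the calibration is good to about 2 mm. A picture is of the moment at which its call begins: read the wrist's pose just before it. camera_params takes no time and is no camera call.
A pose or a line that the arm cannot do raises robot.PlanningError and nothing moves.
- robot.finish_job(): hands the job in, once; it reports no verdict.
Readings, each from a call of its own:
- robot.get_t(): time.
- robot.get_joint_pos(): joint angles.
- robot.get_joint_vel(): joint speeds.
- robot.get_joint_torque(): joint torques, N m.
- robot.get_tcp_pos(): TCP position.
- robot.get_orientation(): TCP orientation.
- robot.get_ft_force(): force on the tool from outside, world axes, zero at the start.
- robot.get_torque(): the same for the moment, N m.
- robot.get_gripper_width(): finger opening in m.
Only numpy, scipy, OpenCV 4.12 (cv2) and the standard library are available. Lean on these libraries where they do the work, as an engineer would, in place of code of your own. Each camera call takes 0.05 s, during which the arm holds its last target.

## Working session

There is one attempt and no reset: what is moved stays moved. The work goes in short steps, each a Python script; the robot and the scene stay as the last script left them, time stands still between calls to the robot, and variables do not carry over. Pictures are saved under pics/ and viewed, and the job is handed in when it is done.

```bash
mkdir -p pics; cat > h.py <<'E'
import numpy as np, cv2
from plant import robot
from scipy.spatial.transform import Rotation as R
def K(p,h=420):
    f=h/2/np.tan(np.radians(p["fovy"])/2); return np.array([[f,0,p["cx"]],[0,f,p["cy"]],[0,0,1.]])
def campose(name):
    p=robot.camera_params(name)
    if name=="wrist":
        T=np.eye(4);T[:3,:3]=R.from_quat(robot.get_orientation()).as_matrix();T[:3,3]=robot.get_tcp_pos()
        T=T@np.array(p["mount"]); return p,T[:3,3],T[:3,:3]
    return p,np.array(p["eye"]),np.array(p["rotation"]).reshape(3,3)
def rays(cam,uv):
    p,e,Rm=cam
    n=cv2.undistortPoints(np.array(uv,float).reshape(-1,1,2),K(p),np.array(p["dist_coeffs"],float)).reshape(-1,2)
    d=np.c_[n[:,0],-n[:,1],-np.ones(len(n))]
    return e,d@Rm.T
def onplane(cam,uv,z):
    e,d=rays(cam,uv); return e+d*((z-e[2])/d[:,2])[:,None]
def cloud(cam,depth,uv):
    e,d=rays(cam,uv); uv=np.array(uv).astype(int); return e+d*depth[uv[:,1],uv[:,0]][:,None]
def proj(cam,P):
    p,e,Rm=cam; c=(np.array(P,float).reshape(-1,3)-e)@Rm; c=c*[1,-1,-1]
    return cv2.projectPoints(c,np.zeros(3),np.zeros(3),K(p),np.array(p["dist_coeffs"],float))[0].reshape(-1,2)
def snap(name,tag):
    cam=campose(name); im,d=robot.capture(name)
    cv2.imwrite(f"pics/{tag}.png",im[:,:,::-1]); np.savez(f"pics/{tag}.npz",im=im,d=d,e=cam[1],R=cam[2])
    return cam,im,d
def load(name,tag):
    z=np.load(f"pics/{tag}.npz"); return (robot.camera_params(name),z["e"],z["R"]),z["im"],z["d"]
E
python3 - <<'E'
from h import *
for n in("scene","top","wrist"):
    c,im,d=snap(n,n+"0"); print(n,c[0],c[1],(d>0).mean())
print(robot.get_t())
E
```

```text
Traceback (most recent call last):
  File "h.py", line 25, in snap
    cam=campose(name); im,d=robot.capture(name)
  File "h.py", line 11, in campose
    return p,np.array(p["eye"]),np.array(p["rotation"]).reshape(3,3)
                                ~~~~~~~~~~~~~~~~~~~~~~~~~~~~~~~^^^^^
ValueError: cannot reshape array of size 4 into shape (3,3)
```

```bash
sed -i 's/np.array(p\["rotation"\]).reshape(3,3)/R.from_quat(p["rotation"]).as_matrix()/' h.py
python3 - <<'E'
from h import *
for n in("scene","top","wrist"):
    c,im,d=snap(n,n+"0"); print(n,c[0],c[1],(d>0).mean())
print(robot.get_t())
E
```

```text
scene {'fovy': 52.87517951137451, 'cx': 277.4816864950446, 'cy': 211.25828877976008, 'dist_coeffs': array([0.02405857, 0.        , 0.        , 0.        , 0.        ]), 'eye': array([-0.28139844,  1.03419122,  1.03093986]), 'rotation': array([-0.15149798,  0.42427306,  0.83684146, -0.31102588])} [-0.28139844  1.03419122  1.03093986] 0.8250425170068028
top {'fovy': 53.85106331041306, 'cx': 272.6134480487323, 'cy': 204.17698004078028, 'dist_coeffs': array([0.04212576, 0.        , 0.        , 0.        , 0.        ]), 'eye': array([0.4002068 , 0.09677027, 1.35678319]), 'rotation': array([ 0.02541938, -0.03331663, -0.69921019,  0.71368688])} [0.4002068  0.09677027 1.35678319] 0.9959481292517007
wrist {'fovy': 71.17765645246621, 'cx': 280.6736308838047, 'cy': 206.75699386632706, 'dist_coeffs': array([-0.03449625,  0.        ,  0.        ,  0.        ,  0.        ]), 'mount': array([[-1.50726440e-06,  9.63875253e-01,  2.66354083e-01,
         7.47332203e-02],
       [ 9.99999649e-01, -2.21753282e-04,  8.08133905e-04,
         1.13502185e-03],
       [ 8.38005164e-04,  2.66353990e-01, -9.63874914e-01,
        -1.70066258e-01],
       [ 0.00000000e+00,  0.00000000e+00,  0.00000000e+00,
         1.00000000e+00]])} [0.08718175 0.64932893 0.38361008] 0.9945790816326531
0.15
```

View pics/scene0.png

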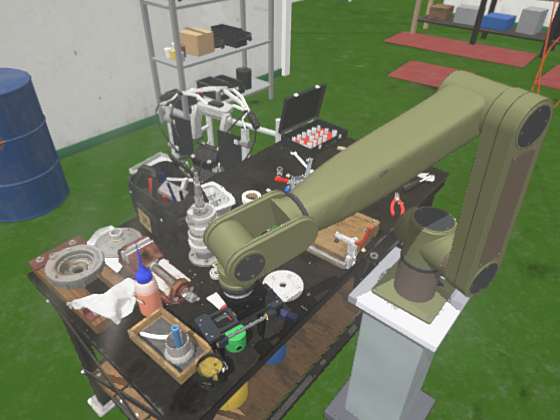

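View pics/top0.png

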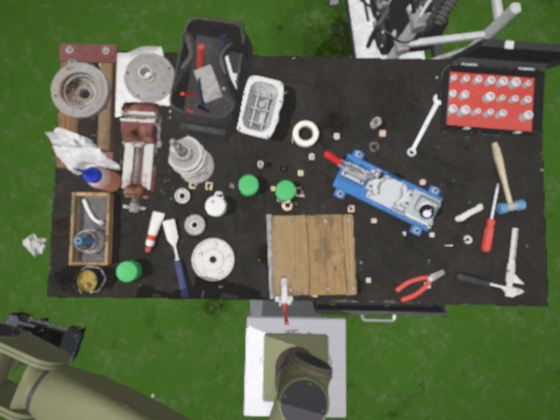

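View pics/wrist0.png

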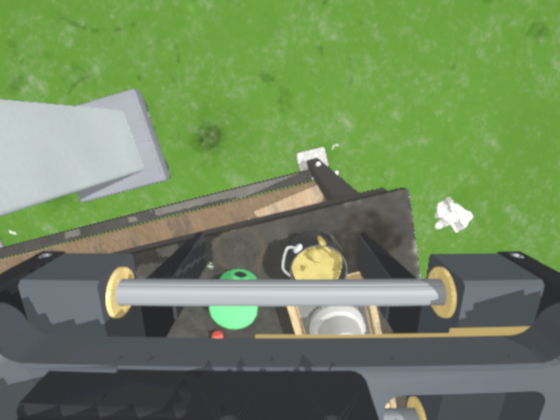

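```bash
python3 - <<'E'
import cv2
im=cv2.imread("pics/top0.png")
cv2.imwrite("pics/c1.png",cv2.resize(im[130:300,60:330],None,fx=2.9,fy=2.9,interpolation=cv2.INTER_CUBIC))
cv2.imwrite("pics/c2.png",cv2.resize(im[110:250,310:480],None,fx=4.2,fy=4.2,interpolation=cv2.INTER_CUBIC))
E
```

```text
(no output)
```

View pics/c1.png

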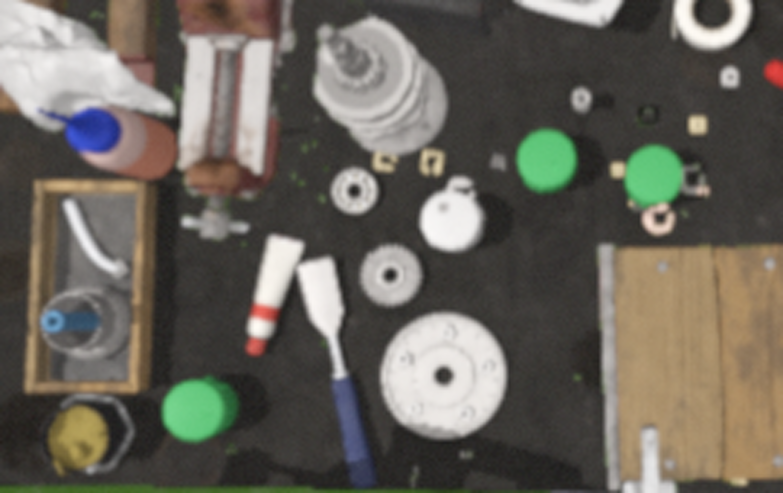

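View pics/c2.png

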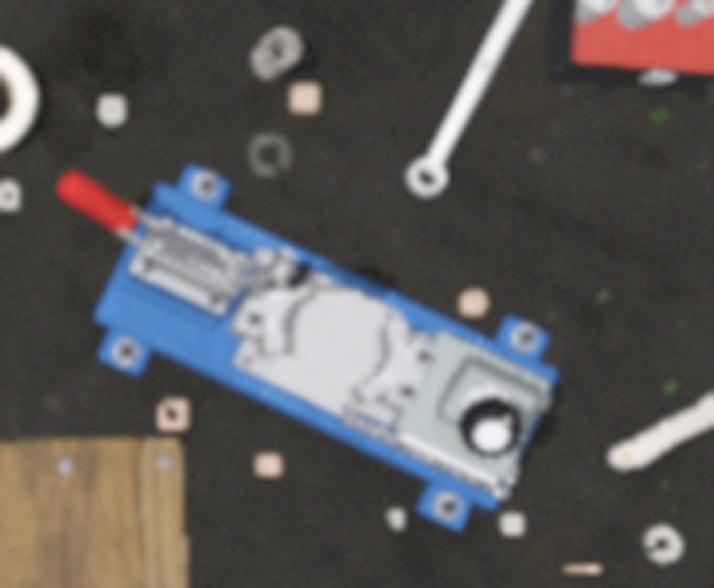

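```bash
python3 - <<'E'
from h import *
c,im,d=load("top","top0")
for n,uv in dict(cand=(216,205),behind=(219,194),g1=(249,185),g2=(286,190),traycyl=(92,240),disc2=(194,225),knob=(427,210),bed=(391,190),bench=(310,180),redtip=(330,155)).items():
    print(n,cloud(c,d,[uv])[0].round(4))
hsv=cv2.cvtColor(im,cv2.COLOR_RGB2HSV)
# cand blob from height
vv,uu=np.mgrid[185:220,200:235]; uv=np.c_[uu.ravel(),vv.ravel()]
P=cloud(c,d,uv).reshape(35,35,3)
for r in range(0,35,2): print(''.join('%3d'%(1000*z) for z in P[r,::2,2]))
m=(P[...,2]>.045)&(P[...,2]<.075)
print(m.sum(),P[m].mean(0),np.median(P[m],0))
E
```

```text
cand [0.5024 0.2616 0.0556]
behind [0.5428 0.2593 0.0046]
g1 [0.5678 0.1592 0.0577]
g2 [0.5548 0.0418 0.0548]
traycyl [0.3856 0.6474 0.0376]
disc2 [ 0.4398  0.3383 -0.001 ]
knob [ 0.4966 -0.3837  0.1068]
bed [ 0.5652 -0.2993  0.0267]
bench [ 5.963e-01 -3.950e-02 -2.000e-04]
redtip [ 0.6559 -0.0865  0.1235]
  4 -3  1  3 -1  1  0 -2  4  0  4  0  1  0  3  5  6  0
  1  0  7  1  2  0  5 -1  0  0  4 -4 -3  0  0  8  3  4
  0  0  0  1  0  6  1 -1  0  4  1 -1  0  0  0  0 -5  1
  0 -3  2 -11356  0  1 -1  1  0  0  0  1  2  1 -2 -1  1
 -1  1  1  4 -1 -1  1  1  5  7  4  3  0  2  4  1 -3  0
 -5 -6  1  3  0  0 -6  4  6  5  2  0 -4  0 -2  0  3  1
 -3 -3 -1 -4  3  1 54 53 52 51  0  6  0 -3  0  0  1  3
  1 -1  0  2 52 58 53 51 49 55 54 42 -2  3  1  0 -1  0
  0 -4  8 -4 50 50 51 54 52 54 54 56 30  4  3  2  2 -5
 -2  2  1 50 52 51 57 50 56 50 53 52 48  3  0 -1  3  0
  0 -1  3 54 51 51 54 52 55 54 55 49 53 22  1  0  0  0
  2  1  1 52 53 53 53 54 48 54 58 55 49  0  0  0  1 -1
  1 -1  3 50 50 55 51 57 56 58 51 57 50  2  4 -1  3  2
  3  0  0  0 52 52 56 60 52 52 50 50 27 -5  1  1  1  4
  4 -1 -1 -1 31 52 52 53 54 52 51 36  1  3 -2  0 -2 -1
  4  2  0  1  0 -1 51 54 49 50 21 -3  1 -2  3  3  2 -3
 14  1  0  3  0 -2  0  0  5  0  0  0 -5 -1 -2  0  3 -6
  9 17 -5  0  1  0 -3  3  1  0 -1 -6  2  0  0  0  1  1
303 [0.49975127 0.26563869 0.05309306] [0.49950045 0.26518925 0.05306   ]
```

```bash
python3 - <<'E'
from h import *
c,im,d=load("top","top0")
vv,uu=np.mgrid[0:420,0:560]; P=cloud(c,d,np.c_[uu.ravel(),vv.ravel()]).reshape(420,560,3)
Z=cv2.medianBlur(P[...,2].astype(np.float32),3)
for lo,hi in((.012,.024),(.036,.07),(.07,.3)):
    n,l,s,ce=cv2.connectedComponentsWithStats(((Z>lo)&(Z<hi)).astype(np.uint8))
    print(lo)
    for i in range(1,n):
        if 12<s[i,4]<900 and 150<ce[i][0]<460 and 60<ce[i][1]<300: print(s[i,4],ce[i].round(1),np.median(P[l==i],0).round(3))
# fly to view piston and fixture
q=[1,0,0,0]
def look(x,y,z,yaw): return R.from_euler('z',yaw)*R.from_euler('x',np.pi)
robot.move_pose([0.42,0.255,0.30],(R.from_quat(robot.get_orientation())).as_quat())
print(R.from_quat(robot.get_orientation()).as_matrix().round(2))
snap("wrist","w1"); print(robot.get_t())
E
```

```text
0.012
103 [442.2 102.2] [ 0.857 -0.471  0.018]
37 [260.3 101.6] [0.855 0.134 0.014]
20 [160.2 111.4] [0.807 0.457 0.019]
74 [258.6 116. ] [0.804 0.135 0.013]
15 [158.6 124.3] [0.768 0.462 0.015]
216 [304.8 133.4] [ 0.746 -0.019  0.023]
16 [372.8 124.2] [ 0.782 -0.24   0.017]
134 [153.9 169.2] [0.603 0.473 0.017]
158 [203.5 171.2] [0.61  0.303 0.014]
24 [177.4 194. ] [0.539 0.393 0.015]
261 [194.4 224.8] [0.439 0.334 0.015]
202 [152.4 234.1] [0.414 0.466 0.019]
225 [170.6 230.8] [0.419 0.409 0.015]
299 [181.5 278.8] [0.267 0.368 0.019]
15 [415.5 293.7] [ 0.234 -0.378  0.012]
0.036
51 [249.   69.1] [0.939 0.168 0.06 ]
82 [186.5  79.4] [0.908 0.369 0.05 ]
16 [281.8  97.3] [0.848 0.061 0.07 ]
37 [182.4 101.4] [0.833 0.379 0.055]
40 [270.1 132.2] [0.732 0.096 0.07 ]
134 [210.  135.4] [0.724 0.289 0.054]
22 [248.3 133.6] [0.73  0.166 0.071]
131 [350.9 177.7] [ 0.598 -0.163  0.053]
33 [353.7 172.1] [ 0.617 -0.174  0.053]
302 [247.9 184.8] [0.568 0.163 0.053]
169 [372.7 184.6] [ 0.58  -0.235  0.051]
310 [284.9 190.5] [0.554 0.045 0.053]
695 [414.6 204.3] [ 0.522 -0.365  0.046]
305 [214.8 205.9] [0.499 0.265 0.053]
0.07
480 [353.9 168.3] [ 0.615 -0.167  0.107]
294 [426.8 207.6] [ 0.506 -0.387  0.095]
282 [284.3 298.9] [0.224 0.045 0.116]
[[-0.97  0.24 -0.  ]
 [ 0.24  0.97 -0.  ]
 [ 0.   -0.   -1.  ]]
1.9
```

View pics/w1.png

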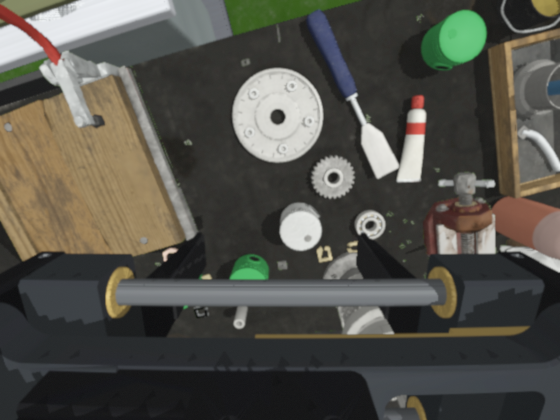

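```bash
python3 - <<'E'
from h import *
im=cv2.imread("pics/w1.png"); cv2.imwrite("pics/w1c.png",cv2.resize(im[140:280,220:400],None,fx=4,fy=4))
def down(txdir): # tool z down, x along dir
    x=np.array([txdir[0],txdir[1],0.]);x/=np.linalg.norm(x); z=np.array([0,0,-1.]); return R.from_matrix(np.c_[x,np.cross(z,x),z]).as_quat()
tx=np.array([-.88,.47]); C=np.array([.565,-.27])
p=C-.0747*tx
robot.move_pose([*p,.33],down(tx))
snap("wrist","w2"); print(robot.get_t(), robot.get_tcp_pos())
E
```

```text
4.1 [ 0.63108787 -0.30386938  0.33031782]
```

View pics/w1c.png

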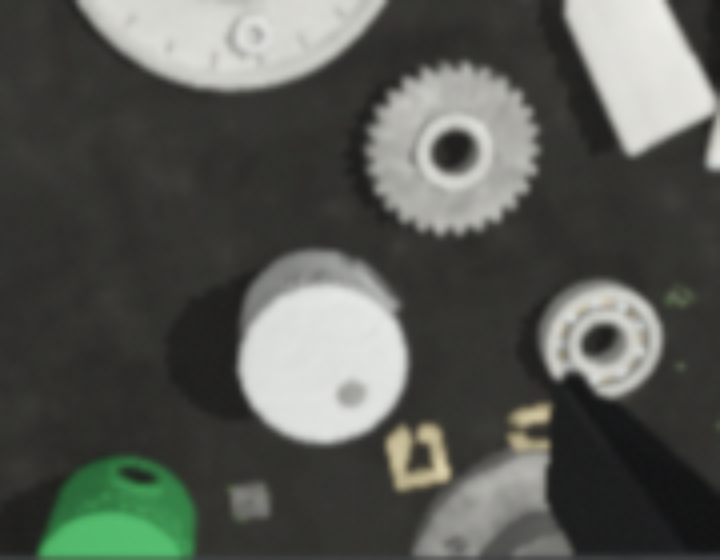

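View pics/w2.png

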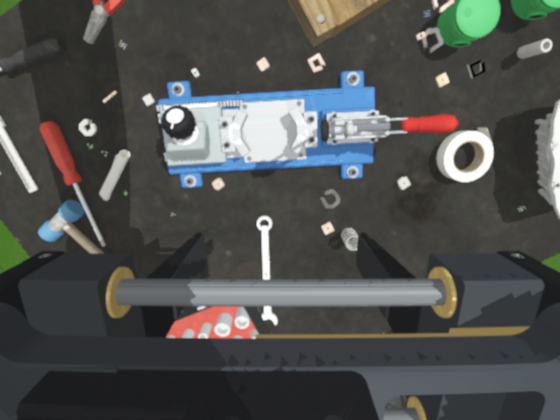

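```bash
python3 - <<'E'
from h import *
def blue(im):
    h=cv2.cvtColor(im,cv2.COLOR_RGB2HSV); return ((h[...,0]>98)&(h[...,0]<122)&(h[...,1]>130)&(h[...,2]>60)).astype(np.uint8)
for n,t,box in(("wrist","w2",(140,70,400,190)),("top","top0",(325,140,450,240))):
    c,im,d=load(n,t); m=np.zeros(im.shape[:2],np.uint8); b=box; m[b[1]:b[3],b[0]:b[2]]=blue(im)[b[1]:b[3],b[0]:b[2]]
    v,u=np.nonzero(m); Pc=cloud(c,d,np.c_[u,v]); print(n,np.percentile(Pc[:,2],[5,25,50,75,95]).round(4))
    P=onplane(c,np.c_[u,v],.016)[:,:2]
    r=cv2.minAreaRect((P*1000).astype(np.float32)); print(r)
    yaw=np.radians(-28)
    # refine yaw: search by rect; then histogram profile
    ang=r[2]; 
    for a in (ang,ang-90):
        if -50<a<-5 : yaw=np.radians(a)
    fx=np.array([np.cos(yaw),np.sin(yaw)]);fy=np.array([-np.sin(yaw),np.cos(yaw)])
    print(np.degrees(yaw)); X=P@fx;Y=P@fy
    hx,ex=np.histogram(X,np.arange(X.min()-.003,X.max()+.006,.003)); print('x',[(round(1000*e),int(k)) for e,k in zip(ex,hx)])
    hy,ey=np.histogram(Y,np.arange(Y.min()-.003,Y.max()+.006,.003)); print('y',[(round(1000*e),int(k)) for e,k in zip(ey,hy)][:14],[(round(1000*e),int(k)) for e,k in zip(ey,hy)][-14:])
    cv2.imwrite(f"pics/m_{n}.png",m*255)
c,im,d=load("wrist","w2")
cv2.imwrite("pics/w2c.png",cv2.resize(im[60:200,140:470,::-1],None,fx=2.4,fy=2.4,interpolation=cv2.INTER_CUBIC))
E
```

```text
wrist [0.0068 0.0146 0.0158 0.0167 0.0206]
((562.697265625, -290.29571533203125), (340.1055603027344, 166.61874389648438), 65.19149780273438)
-24.808502197265625
x [(546, 0), (549, 49), (552, 48), (555, 41), (558, 37), (561, 35), (564, 42), (567, 52), (570, 91), (573, 429), (576, 440), (579, 347), (582, 225), (585, 144), (588, 140), (591, 148), (594, 139), (597, 138), (600, 138), (603, 113), (606, 51), (609, 15), (612, 14), (615, 14), (618, 10), (621, 4), (624, 4), (627, 4), (630, 5), (633, 6), (636, 6), (639, 6), (642, 6), (645, 5), (648, 5), (651, 8), (654, 14), (657, 38), (660, 99), (663, 119), (666, 123), (669, 125), (672, 144), (675, 151), (678, 208), (681, 343), (684, 369), (687, 372), (690, 334), (693, 58), (696, 44), (699, 35), (702, 21), (705, 23), (708, 37), (711, 40), (714, 22), (717, 0)]
y [(-200, 0), (-197, 20), (-194, 23), (-191, 23), (-188, 22), (-185, 22), (-182, 27), (-179, 72), (-176, 72), (-173, 42), (-170, 32), (-167, 26), (-164, 25), (-161, 27)] [(106, 90), (109, 88), (112, 74), (115, 95), (118, 122), (121, 146), (124, 106), (127, 76), (130, 72), (133, 81), (136,
[... 428 characters left out ...]
04, 27), (607, 28), (610, 23), (613, 2), (616, 2), (619, 1), (622, 2), (625, 2), (628, 1), (631, 1), (634, 0), (637, 0), (640, 0), (643, 0), (646, 0), (649, 1), (652, 0), (655, 0), (658, 0), (661, 0), (664, 1), (667, 9), (670, 25), (673, 26), (676, 31), (679, 34), (682, 60), (685, 90), (688, 85), (691, 18), (694, 9), (697, 8), (700, 6), (703, 5), (706, 7), (709, 7), (712, 4), (715, 0)]
y [(-199, 0), (-196, 4), (-193, 4), (-190, 4), (-187, 6), (-184, 3), (-181, 7), (-178, 18), (-175, 13), (-172, 8), (-169, 4), (-166, 5), (-163, 4), (-160, 4)] [(110, 16), (113, 19), (116, 19), (119, 17), (122, 26), (125, 33), (128, 28), (131, 23), (134, 20), (137, 19), (140, 22), (143, 24), (146, 8), (149, 0)]
```

View pics/w2c.png

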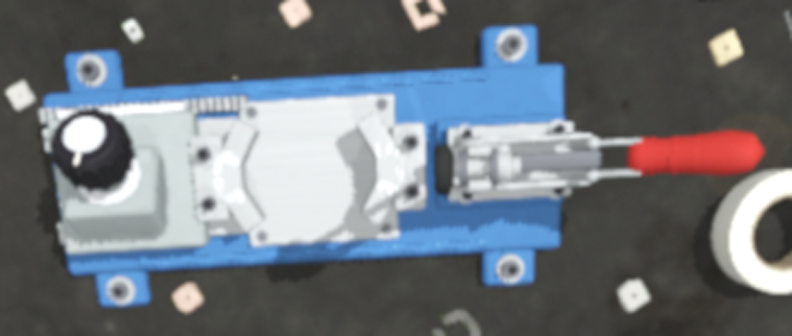

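View pics/m_wrist.png

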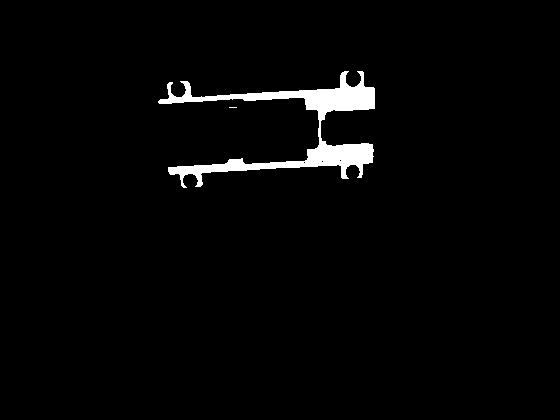

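```bash
python3 - <<'E'
from h import *
c,im,d=load("wrist","w2"); m=cv2.imread("pics/m_wrist.png",0)>0
print(c[1])
res=[]
for cols,side in((range(200,335),0),(range(210,338),1)):
    pts=[]
    for u in cols:
        v=np.nonzero(m[:,u])[0]
        if len(v): pts.append((u,(v[0]-.5) if side==0 else v[-1]+.5))
    P=onplane(c,pts,.016)[:,:2]
    l=cv2.fitLine((P*1000).astype(np.float32),cv2.DIST_HUBER,0,.01,.01).ravel()
    if l[1]<0:l[:2]*=-1
    yaw=np.arctan2(-l[0],l[1]); res.append((yaw,l[2:]/1000)); print(np.degrees(yaw),l)
yaw=np.mean([r[0] for r in res]); fx=np.array([np.cos(yaw),np.sin(yaw)]);fy=np.array([-np.sin(yaw),np.cos(yaw)])
xs=[r[1]@fx for r in res]; print(xs,xs[1]-xs[0])
# +y end
pts=[]
for v in list(range(92,106))+list(range(150,160)):
    u=np.nonzero(m[v])[0]; pts.append((u[-1]+.5,v))
Y=onplane(c,pts,.016)[:,:2]@fy; print('yend',np.median(Y),Y.std())
pts=[]
for v in range(168,174):
    u=np.nonzero(m[v])[0]; pts.append((u[0]-.5,v))
Y2=onplane(c,pts,.016)[:,:2]@fy; print('y-end',Y2)
xo=np.mean(xs); yo=(np.median(Y)-.158)
O=xo*fx+yo*fy; print('O',O,np.degrees(yaw))
# check by overlay
def W(x,y,z): return np.r_[O+x*fx+y*fy,z]
o=im[:,:,::-1].copy()
def poly(L,col):
    q=proj(c,L); cv2.polylines(o,[np.round(q).astype(int)],True,col,1)
poly([W(-.06,-.184,.016),W(.06,-.184,.016),W(.06,.158,.016),W(-.06,.158,.016)],(0,0,255))
poly([W(-.046,-.054,.022),W(.046,-.054,.022),W(.046,.046,.022),W(-.046,.046,.022)],(0,255,0))
poly([W(-.029,.072,.095),W(.029,.072,.095),W(.029,.156,.095),W(-.029,.156,.095)],(255,0,255))
a=np.radians(64); poly([W(0,.144,.08),W(0,.144+.097*np.sin(a),.08+.097*np.cos(a))],(0,255,255))
poly([W(.031*np.cos(t),-.010+.031*np.sin(t),.022) for t in np.linspace(0,6.28,30)],(0,128,255))
cv2.imwrite("pics/ov.png",cv2.resize(o[60:200,140:470],None,fx=2.4,fy=2.4,interpolation=cv2.INTER_CUBIC))
np.savez("fix.npz",O=O,yaw=yaw)
# knob top: black mask w/ depth
h=cv2.cvtColor(im,cv2.COLOR_RGB2HSV)
vv,uu=np.mgrid[100:150,155:205]; uv=np.c_[uu.ravel(),vv.ravel()]; P=cloud(c,d,uv)
F=np.c_[(P[:,:2]-O)@fx,(P[:,:2]-O)@fy,P[:,2]]; s=F[:,2]>.085
n=np.array([-np.sin(np.radians(35)),0,np.cos(np.radians(35))]); hh=F@n
print(len(F[s]),F[s].mean(0)); 
hist,e=np.histogram(hh[F[:,2]>.06],np.arange(.03,.2,.004)); print([(round(a,3),int(b)) for a,b in zip(e,hist) if b])
E
```

```text
[ 0.56531957 -0.26773236  0.50035324]
-24.877874 [ 4.2068553e-01  9.0720654e-01  5.1034924e+02 -2.6216364e+02]
-24.891834 [ 4.2090657e-01  9.0710402e-01  6.2008435e+02 -3.0995612e+02]
[np.float32(0.57328343), np.float32(0.69294107)] 0.119657636
yend 0.14375799505707182 0.000568538972735999
y-end [-0.19660832 -0.19686582 -0.19712392 -0.19738263 -0.19596008 -0.19621848]
O [ 0.56833813 -0.27933084] -24.884853
978 [-0.0199176  -0.12306614  0.10753214]
[(np.float64(0.05), 8), (np.float64(0.054), 261), (np.float64(0.058), 307), (np.float64(0.062), 15), (np.float64(0.066), 1), (np.float64(0.074), 17), (np.float64(0.078), 60), (np.float64(0.082), 62), (np.float64(0.086), 67), (np.float64(0.09), 68), (np.float64(0.094), 149), (np.float64(0.098), 535), (np.float64(0.102), 13)]
```

View pics/ov.png

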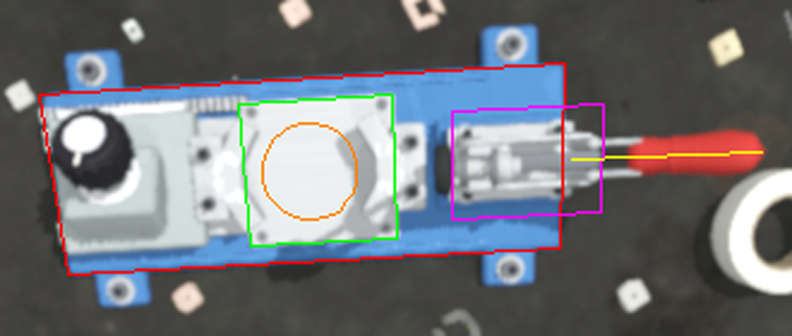

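```bash
cat >> h.py <<'E'
def down(deg):
    a=np.radians(deg); x=np.array([np.cos(a),np.sin(a),0.]); z=np.array([0,0,-1.]); return R.from_matrix(np.c_[x,np.cross(z,x),z]).as_quat()
try:
    _f=np.load("fix.npz"); O=_f["O"]; yaw=float(_f["yaw"]); fx=np.array([np.cos(yaw),np.sin(yaw)]);fy=np.array([-np.sin(yaw),np.cos(yaw)])
    def W(x,y,z): return np.r_[O+x*fx+y*fy,z]
    def toF(P): P=np.atleast_2d(P); return np.c_[(P[:,:2]-O)@fx,(P[:,:2]-O)@fy,P[:,2]]
    RF=np.c_[np.r_[fx,0],np.r_[fy,0],[0,0,1]]
except FileNotFoundError: pass
E
python3 - <<'E'
from h import *
c,im,d=load("wrist","w1")
vv,uu=np.mgrid[190:260,265:335]; uv=np.c_[uu.ravel(),vv.ravel()]; P=cloud(c,d,uv)
g=im[190:260,265:335].min(2).ravel()
m=((P[:,2]>.045)&(P[:,2]<.063)&(g>170)).astype(np.uint8).reshape(70,70)
n,l,s,ce=cv2.connectedComponentsWithStats(m); i=1+s[1:,4].argmax(); print(s[i],ce[i])
cn=max(cv2.findContours((l==i).astype(np.uint8),0,2)[0],key=cv2.contourArea).reshape(-1,2)+[265,190]
Q=onplane(c,cn,.054)[:,:2]; (cx,cy),r=cv2.minEnclosingCircle((Q*1000).astype(np.float32)); print(cx,cy,r,Q.mean(0))
pts=P[(l==i).ravel()]; print(np.median(pts[:,2]), onplane(c,uv[(l==i).ravel()],.054).mean(0))
# knob
c,im,d=load("wrist","w2"); vv,uu=np.mgrid[95:155,150:210]; uv=np.c_[uu.ravel(),vv.ravel()]; F=toF(cloud(c,d,uv))
a=np.radians(35); n=np.array([-np.sin(a),0,np.cos(a)]); hh=F@n; t=np.array([np.cos(a),0,np.sin(a)])
s=(hh>.093)&(hh<.105)&(F[:,2]>.08); T=F[s]; ab=np.c_[T@t,T[:,1]]
print(s.sum(),np.median(hh[s]),ab.mean(0),(ab.max(0)+ab.min(0))/2,ab.max(0)-ab.min(0))
(e,r)=cv2.minEnclosingCircle((ab*1000).astype(np.float32)); print(e,r)
E
```

```text
[  15   21   41   39 1223] [35.29108749 39.79313164]
501.3359375 265.87115478515625 31.167490005493164 [0.50154932 0.26499557]
0.053087179015333 [0.50074868 0.26596399 0.054     ]
714 0.0998849917284862 [ 0.03954921 -0.12619961] [ 0.036338   -0.12769777] [0.04360506 0.04358503]
(36.169654846191406, -127.31349182128906) 22.646671295166016
```

```bash
cat > g.py <<'E'
from h import *
p=[0.501,0.2658]; q=down(-70)
print(robot.inverse_kinematics([*p,.2],q))
qf=down(np.degrees(np.arctan2(*(-fy)[::-1])))
print(robot.inverse_kinematics(W(0,-.01,.26),qf))
robot.grip(.085)
robot.move_pose([*p,.2],q)
robot.servo_line([*p,.09],feed=.2); 
robot.servo_line([*p,.018],feed=.08)
robot.grip(.05,20)
print(robot.get_gripper_width(),robot.get_tcp_pos(),robot.get_t(),robot.get_ft_force())
robot.servo_line([*p,.25],feed=.2)
print(robot.get_gripper_width(),robot.get_ft_force())
snap("wrist","w3")
robot.move_pose(W(0,-.01,.28),qf); print(robot.get_t(),robot.get_joint_pos())
snap("wrist","w4")
E
python3 g.py
```

```text
None
NoneTraceback (most recent call last):
  File "g.py", line 7, in <module>
    robot.move_pose([*p,.2],q)
    ~~~~~~~~~~~~~~~^^^^^^^^^^^
plant.PlanningError: the arm cannot take that pose within its joint ranges
```

```bash
python3 - <<'E'
from h import *
for nm,p in (("piston",[.501,.2658,.02]),("fix",W(0,-.01,.04)),("fixhi",W(0,-.01,.28))):
    print(nm,[(a,None if j is None else np.round(j[[0,3,4,5]],2).tolist()) for a in range(-180,180,20) for j in [robot.inverse_kinematics(p,down(a))] if j is not None])
print(np.degrees(yaw)+90, robot.get_joint_pos())
a=np.radians(35)
n=RF@np.array([-np.sin(a),0,np.cos(a)])
for ang in range(0,360,20):
    x0=RF@np.array([0,1,0]); x=R.from_rotvec(n*np.radians(ang)).apply(x0); z=-n
    q=R.from_matrix(np.c_[x,np.cross(z,x),z]).as_quat()
    P=W(-.02,-.125,.1)-n*.019
    j=robot.inverse_kinematics(P,q); print(ang,None if j is None else np.round(j,2))
E
```

```text
piston [(-180, [0.39, -0.0, 1.02, -1.18]), (-160, [0.39, -0.0, 1.02, -1.53]), (-140, [0.39, -0.0, 1.02, -1.88]), (-120, [0.39, -0.0, 1.02, -2.22]), (-100, [0.39, -0.0, 1.02, -2.57]), (-40, [0.39, -0.0, 1.02, 2.66]), (-20, [0.39, -0.0, 1.02, 2.31]), (0, [0.39, -0.0, 1.02, 1.96]), (20, [0.39, -0.0, 1.02, 1.61]), (40, [0.39, -0.0, 1.02, 1.27]), (60, [0.39, -0.0, 1.02, 0.92]), (80, [0.39, -0.0, 1.02, 0.57]), (100, [0.39, -0.0, 1.02, 0.22]), (120, [0.39, -0.0, 1.02, -0.13]), (140, [0.39, -0.0, 1.02, -0.48]), (160, [0.39, -0.0, 1.02, -0.83])]
fix [(-180, [-0.56, -0.0, 1.07, -2.13]), (-160, [-0.56, -0.0, 1.07, -2.48]), (-140, [-0.56, -0.0, 1.07, -2.83]), (-100, [-0.56, -0.0, 1.07, 2.76]), (-80, [-0.56, -0.0, 1.07, 2.41]), (-60, [-0.56, -0.0, 1.07, 2.06]), (-40, [-0.56, -0.0, 1.07, 1.71]), (-20, [-0.56, -0.0, 1.07, 1.36]), (0, [-0.56, -0.0, 1.07, 1.01]), (20, [-0.56, -0.0, 1.07, 0.66]), (40, [-0.56, -0.0, 1.07, 0.32]), (60, [-0.56, -0.0, 1.07, -0.03]), (80, [-0.56, -0.0, 1.07, -0.38]), (100, [-0.56, -0.0, 1.07, -0.73]), (120, [-0.56, -0.0, 1.07, -1.08]), (140, [-0.56, -0.0, 1.07, -1.43]), (1
[... 758 characters left out ...]
2.18  0.48  0.51 -0.77]
20 [-0.84 -0.07  2.18  0.48  0.51 -1.12]
40 [-0.84 -0.07  2.18  0.48  0.51 -1.47]
60 [-0.84 -0.07  2.18  0.48  0.51 -1.82]
80 [-0.84 -0.07  2.18  0.48  0.51 -2.17]
100 [-0.84 -0.07  2.18  0.48  0.51 -2.52]
120 [-0.84 -0.07  2.18  0.48  0.51 -2.87]
140 None
160 [-0.84 -0.07  2.18  0.48  0.51  2.72]
180 [-0.84 -0.07  2.18  0.48  0.51  2.37]
200 [-0.84 -0.07  2.18  0.48  0.51  2.02]
220 [-0.84 -0.07  2.18  0.48  0.51  1.67]
240 [-0.84 -0.07  2.18  0.48  0.51  1.32]
260 [-0.84 -0.07  2.18  0.48  0.51  0.97]
280 [-0.84 -0.07  2.18  0.48  0.51  0.63]
300 [-0.84 -0.07  2.18  0.48  0.51  0.28]
320 [-0.84 -0.07  2.18  0.48  0.51 -0.07]
340 [-0.84 -0.07  2.18  0.48  0.51 -0.42]
```

```bash
sed -i 's/q=down(-70)/q=down(-40)/; s/^qf=.*/qf=down(-106)/' g.py; python3 g.py
```

```text
[ 3.93129091e-01 -4.89037560e-02  1.85282895e+00 -4.44089210e-16
  1.33766746e+00  2.66205712e+00]
[-5.57294559e-01  6.43078947e-02  1.63811205e+00 -4.44089210e-16
  1.43917271e+00  2.86355078e+00]
0.06187964325891071 [0.50119909 0.26588463 0.01832684] 10.5833 [ 0.12204636 -0.70872065  2.10233802]
0.06156353428307066 [-0.46533395  0.42553685 -1.43471364]
13.95 [-5.55807565e-01  5.59363009e-02  1.61378867e+00  3.65785601e-04
  1.47199710e+00  2.86350882e+00]
```

View pics/w4.png

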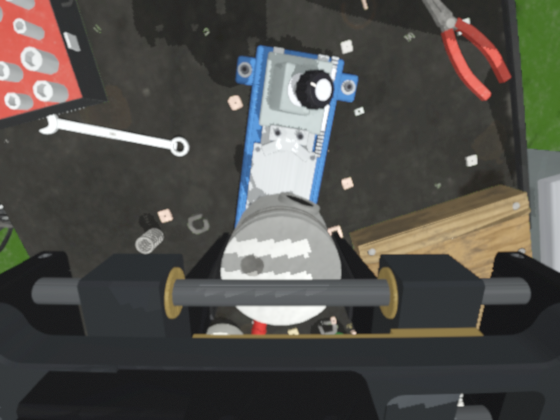

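```bash
python3 - <<'E'
from h import *
robot.servo_line(W(0,-.01,.09),feed=.15)
robot.servo_line(W(0,-.01,.046),feed=.05)
f0=robot.get_ft_force(); print(f0)
z=.046
while z>.036:
    z-=.001; robot.servo_line(W(0,-.01,z),feed=.02); f=robot.get_ft_force()
    if f[2]-f0[2]>2.5: break
print(z,f,robot.get_tcp_pos(),robot.get_t())
robot.grip(.075,20); print(robot.get_gripper_width())
robot.dwell(.3)
robot.servo_line(W(0,-.01,.12),feed=.1)
robot.servo_line(W(0,-.01,.28),feed=.25)
p=W(0,-.125,.30); robot.move_pose(p,down(-106)) 
snap("wrist","w5"); print(robot.get_t())
E
```

```text
[-0.15987355  1.1717608  -2.06297051]
0.03899999999999999 [-3.3772509   1.75303048  4.69813199] [ 0.5643884  -0.28856336  0.04032898] 18.2
0.07499243292703801
21.35
```

View pics/w5.png

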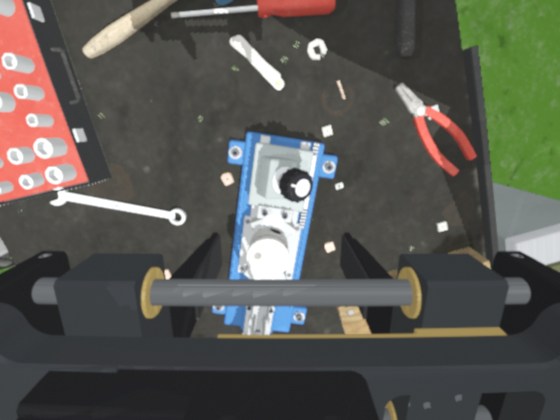

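```bash
cat >> h.py <<'E'
_a=np.radians(35); nF=np.array([-np.sin(_a),0,np.cos(_a)]); tF=np.array([np.cos(_a),0,np.sin(_a)])
def kq(ang):
    n=RF@nF; x=R.from_rotvec(n*np.radians(ang)).apply(RF@np.array([0,1.,0])); z=-n
    return R.from_matrix(np.c_[x,np.cross(z,x),z]).as_quat()
def knobfit(c,im,d,ctr):
    # points of knob top face by depth, plus black/white mask
    u0,v0=np.round(proj(c,[W(*ctr)])[0]).astype(int); vv,uu=np.mgrid[v0-45:v0+45,u0-45:u0+45]; uv=np.c_[uu.ravel(),vv.ravel()]
    F=toF(cloud(c,d,uv)); hh=F@nF; s=(hh>.09)&(hh<.108)&(F[:,2]>.08)
    F=toF(onplane(c,uv[s],.1)); e=toF(c[1])[0]; dr=F-e; h0=np.median(hh[s]); P=e+dr*((h0-e@nF)/(dr@nF))[:,None]
    ab=np.c_[P@tF,P[:,1]]; cc,r=cv2.minEnclosingCircle((ab*1000).astype(np.float32)); 
    return h0,cc,r,ab.mean(0)*1000,s.sum()
def pistonfit(c,im,d,y=-.01):
    u0,v0=np.round(proj(c,[W(0,y,.076)])[0]).astype(int); vv,uu=np.mgrid[v0-45:v0+45,u0-45:u0+45]; uv=np.c_[uu.ravel(),vv.ravel()]
    k=(uv[:,1]>=0)&(uv[:,1]<420); uv=uv[k]; F=toF(cloud(c,d,uv)); s=(np.abs(F[:,2]-.076)<.007)&(np.hypot(F[:,0],F[:,1]-y)<.045)
    P=toF(onplane(c,uv[s],.076)); cc,r=cv2.minEnclosingCircle((P[:,:2]*1000).astype(np.float32))
    return cc,r,P.mean(0)*1000,s.sum(),np.median(F[s,2])
E
python3 - <<'E'
from h import *
c,im,d=load("wrist","w5"); k=W(*(.0375*tF+np.array([0,-.127,0])+.0995*nF))
ctr=.0375*tF+np.array([0,-.127,0])+.0995*nF
print(knobfit(c,im,d,ctr)); print(pistonfit(c,im,d))
c,im,d=load("wrist","w2"); print(knobfit(c,im,d,ctr))
G=.0375*tF+np.array([0,-.127,0])+.086*nF; print("G",G)
# pre-pose back along the axis
robot.move_pose(W(*(G+.13*nF)),kq(30))
c,im,d=snap("wrist","w6"); print(knobfit(c,im,d,ctr)); 
c,im,d=snap("top","top1"); print(pistonfit(c,im,d)); print(robot.get_t())
E
```

```text
(np.float64(0.09948287340553899), (41.285499572753906, -130.5321044921875), 23.135305404663086, array([  41.64502319, -130.29792217]), np.int64(725))
((0.9492667317390442, -12.787961959838867), 31.6961612701416, array([  1.11001015, -13.23225051,  76.        ]), np.int64(1326), np.float64(0.0748876624271839))
(np.float64(0.09977228318919638), (40.93309783935547, -125.06988525390625), 24.16704750061035, array([  40.95866829, -125.41356884]), np.int64(765))
G [-0.01860937 -0.127       0.09195619]
(np.float64(0.1001725705262849), (34.625038146972656, -126.4674072265625), 21.78923797607422, array([  34.55454198, -126.21706049]), np.int64(1294))
((-3.2525250911712646, -9.903074264526367), 32.8243522644043, array([ -2.93518354, -10.97017961,  76.        ]), np.int64(322), np.float64(0.07546724540099381))
24.7083
```

View pics/w6.png

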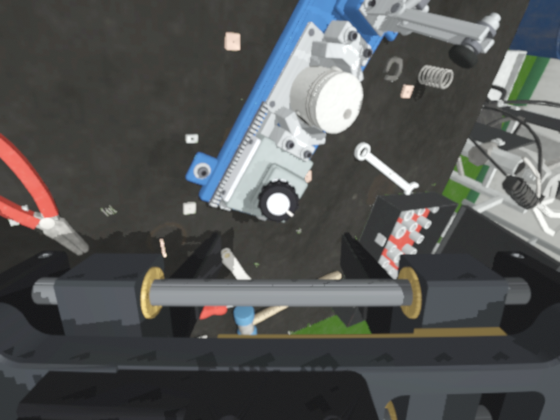

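```bash
python3 - <<'E'
from h import *
G=.0375*tF+np.array([0,-.127,0])+.086*nF
robot.grip(.07)
tcp=lambda g,off: W(*(g+(off-.019)*nF))
robot.servo_line(tcp(G,.05),kq(30),feed=.15)
robot.servo_line(tcp(G,.003),kq(30),feed=.06)
f0=robot.get_ft_force();t0=robot.get_torque(); print(RF.T@f0,RF.T@t0)
robot.grip(.03,6)
f=robot.get_ft_force();Rt=R.from_quat(kq(30)); print('w',robot.get_gripper_width(),'tool f',Rt.inv().apply(f-f0),'tool m',Rt.inv().apply(robot.get_torque()-t0)); print(robot.get_t())
np.savez("base.npz",f0=f0,t0=t0)
c,im,d=snap("top","top2");snap("wrist","w7")
E
```

```text
[ 0.03792709 -0.49373059  0.43012443] [-0.09528224  0.33367942 -0.01234074]
w 0.04059312895024548 tool f [ 0.23166983 -7.44105287 -4.48666991] tool m [ 1.45033071 -0.11184959  0.00384537]
27.4333
```

View pics/w7.png

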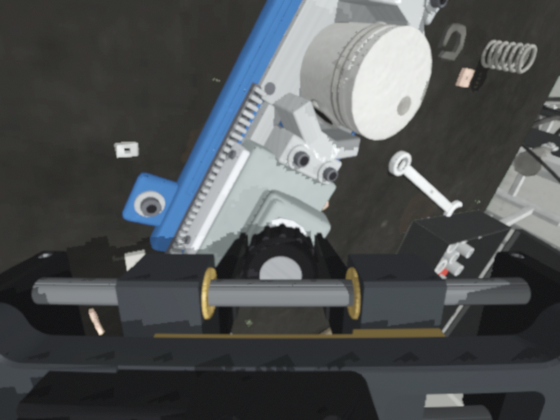

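```bash
python3 - <<'E'
from h import *
b=np.load("base.npz"); G=.0375*tF+np.array([0,-.127,0])+.086*nF
tcp=lambda g,off: W(*(g+(off-.019)*nF))
Rt=R.from_quat(kq(30)); ty=Rt.apply([0,1,0]); p0=tcp(G,.003); s=0
fy_=lambda: Rt.inv().apply(robot.get_ft_force()-b["f0"])
while s>-.007:
    f=fy_(); print(round(s,4),f.round(2))
    if abs(f[1])<1.5: break
    s+=np.sign(f[1])*.001; robot.servo_line(p0+s*ty,feed=.03)
robot.grip(.03,45); print(robot.get_gripper_width(),fy_().round(2),Rt.inv().apply(robot.get_torque()-b["t0"]).round(2),robot.get_t())
np.savez("start.npz",p=p0+s*ty)
E
```

```text
0 [-0.29 -8.07 -6.06]
-0.001 [ 0.63 -4.85 -3.98]
-0.002 [ 2.45 -1.61 -1.81]
-0.003 [4.4  2.7  2.99]
-0.002 [ 5.04 -1.5  -0.96]
-0.003 [6.66 3.23 3.06]
-0.002 [ 5.59 -0.88 -0.14]
0.039758875508843806 [ 5.42 -1.65 -0.55] [ 0.34  0.83 -0.03] 29.25
```

```bash
python3 - <<'E'
from h import *
b=np.load("base.npz"); p=np.load("start.npz")["p"]; n=RF@nF
ang=30.;th=0
while th<80:
    st=6 if th<36 else 3
    th+=st
    robot.servo_line(p+np.r_[fy,0]*.018*np.radians(th),kq(ang-th),feed=.03)
    m=robot.get_torque()-b["t0"]; f=robot.get_ft_force()-b["f0"]
    print(th,'ax',round(float(m@n),3),'F',(RF.T@f).round(1),round(robot.get_gripper_width(),4),round(robot.get_t(),1))
    if abs(m@n)>.5: break
np.savez("turn.npz",th=th); snap("top","top3")
E
```

```text
6 ax -0.055 F [-3.5  3.7  0.5] 0.0399 29.5
12 ax -0.055 F [-2.4  5.6 -1.8] 0.0398 29.8
18 ax -0.048 F [-1.9  4.2 -1. ] 0.0402 30.0
24 ax -0.027 F [-1.1  5.7 -1.9] 0.0402 30.3
30 ax -0.058 F [-1.3  5.4 -2.2] 0.0399 30.5
36 ax -0.019 F [-0.5  6.8 -2.6] 0.0397 30.8
39 ax 0.014 F [-1.   6.  -2.5] 0.0402 31.1
42 ax 0.007 F [-0.2  5.4 -2.5] 0.0401 31.3
45 ax -0.02 F [ 2.   5.7 -3.4] 0.0401 31.6
48 ax -0.007 F [ 0.3  5.  -2.4] 0.0398 31.8
51 ax -0.001 F [ 1.7  6.3 -2.9] 0.04 32.0
54 ax -0.008 F [ 1.9  5.6 -2.7] 0.0397 32.3
57 ax -0.038 F [ 1.7  5.9 -3.5] 0.0401 32.5
60 ax 0.002 F [ 1.7  5.7 -3.7] 0.0399 32.8
63 ax -0.031 F [ 2.5  5.2 -4.4] 0.0399 33.0
66 ax -0.046 F [ 2.7  6.3 -3.8] 0.0399 33.3
69 ax 0.72 F [ 4.   4.1 -5.3] 0.0404 33.5
```

```bash
python3 - <<'E'
from h import *
c,im,d=load("top","top3"); print(pistonfit(c,im,d,0)); c,im,d=load("top","top1"); print(pistonfit(c,im,d,-.01))
im=cv2.imread("pics/top3.png"); cv2.imwrite("pics/t3c.png",cv2.resize(im[120:250,310:470],None,fx=4.5,fy=4.5,interpolation=cv2.INTER_CUBIC))
m=robot.get_torque()-np.load("base.npz")["t0"]; print(m@(RF@nF))
snap("wrist","w8")
E
```

```text
((-3.477951765060425, 1.2334444522857666), 32.886898040771484, array([-3.79567412,  0.68461624, 76.        ]), np.int64(326), np.float64(0.07528956685791055))
((-3.2525250911712646, -9.903074264526367), 32.8243522644043, array([ -2.93518354, -10.97017961,  76.        ]), np.int64(322), np.float64(0.07546724540099381))
0.7340492210760782
```

View pics/t3c.png

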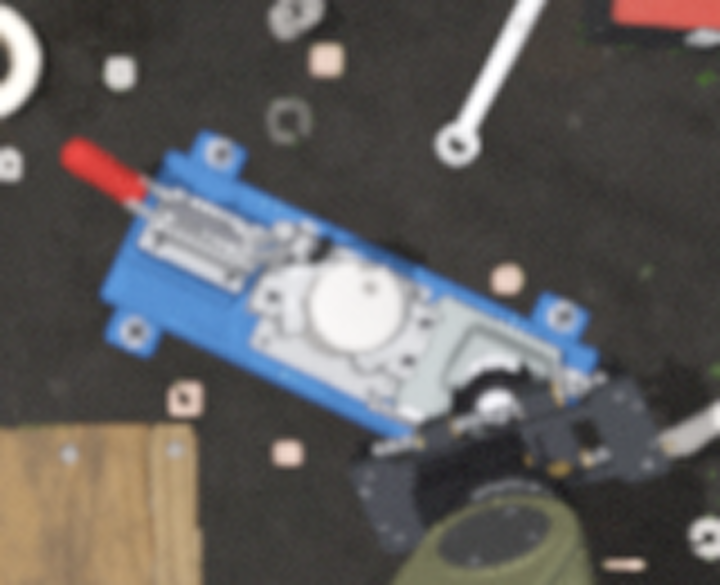

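View pics/w8.png

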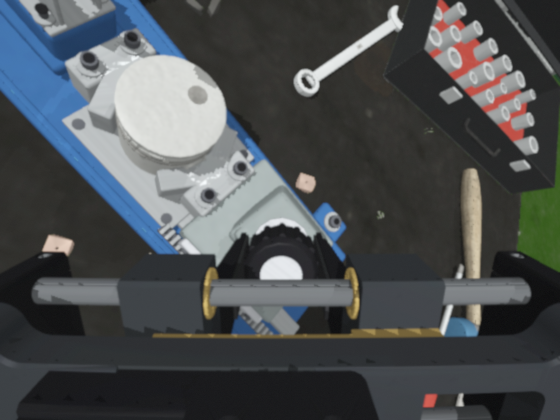

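```bash
python3 - <<'E'
from h import *
n=RF@nF; tcp=np.array(robot.get_tcp_pos())
robot.grip(.07); robot.dwell(.2)
robot.servo_line(tcp+n*.05,feed=.1); robot.servo_line(tcp+n*.16,feed=.2)
q=down(np.degrees(yaw)+90)
robot.move_pose(W(-.02,-.10,.36),q)
c,im,d=snap("top","top4"); print(pistonfit(c,im,d,0)); snap("wrist","w9")
robot.grip(0.0)
robot.move_pose(W(0,.275,.32),q); c,im,d=snap("wrist","w10")
print(robot.get_gripper_width(),robot.get_t())
for ph in (64,30,0,-18):
    a=np.radians(ph); print(robot.inverse_kinematics(W(0,.144+.0875*np.sin(a)+.02,.1),q) is not None)
E
```

```text
((-4.183845043182373, 0.36316561698913574), 32.515830993652344, array([-3.64911364,  0.56019156, 76.        ]), np.int64(324), np.float64(0.07566013978025699))
0.0004441364756507477 39.45
True
True
True
True
```

View pics/w9.png

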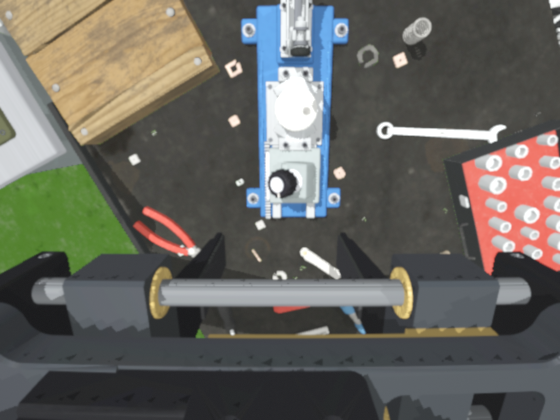

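View pics/w10.png

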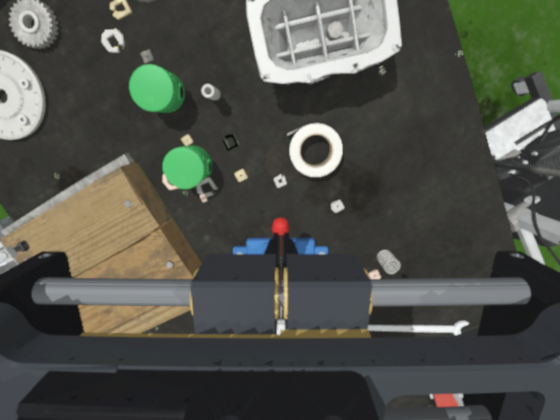

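```bash
python3 - <<'E'
from h import *
q=down(np.degrees(yaw)+90)
def tgt(ph,lead=0):
    a=np.radians(ph)
    if ph>=0: w=.144+.0875*np.sin(a)+.0095; z=.08+.0875*np.cos(a)-.016
    else:
        w=.144+.07*np.sin(a)+.0105*np.cos(a); z=.08+.07*np.cos(a)-.0105*np.sin(a)+.0015
    return W(0,w+.010-lead,z)
robot.servo_line(W(0,.275,.103),feed=.15)
f0=robot.get_ft_force()
robot.servo_line(tgt(64)+np.r_[fy*.008,0],feed=.08)
for ph in list(range(62,0,-6))+list(range(0,-19,-2)):
    robot.servo_line(tgt(ph),feed=.06)
    f=RF.T@(robot.get_ft_force()-f0); print(ph,f.round(1),round(robot.get_t(),1))
    if np.linalg.norm(f)>18: print("stop");break
snap("top","top5");snap("wrist","w11")
E
```

```text
62 [-0.9  1.1 -0.2] 41.8
56 [-0.5  1.  -0.3] 42.1
50 [-0.2  0.  -0.9] 42.4
44 [-0.7  1.4 -0.5] 42.7
38 [-0.6 -0.1 -0.5] 43.0
32 [-0.2  0.8  0.4] 43.3
26 [-0.4  0.2 -0.8] 43.6
20 [-1.   0.9 -0.4] 43.9
14 [-0.1 -0.5 -0.7] 44.2
8 [-0.6  0.6  1. ] 44.5
2 [-1.3  3.2  1.4] 44.8
0 [-1.4  3.8  1.6] 45.1
-2 [-2.1  4.2  2.6] 45.3
-4 [-2.5  2.8  2.5] 45.6
-6 [-1.3  2.5  0.9] 45.8
-8 [-1.7  1.   0.8] 46.1
-10 [ 0.1  0.3 -0.3] 46.3
-12 [-1.1  0.4  0. ] 46.6
-14 [-0.1  0.3  1.3] 46.8
-16 [-0.6  0.9 -0.4] 47.1
-18 [0.3 0.3 0.4] 47.3
```

View pics/w11.png

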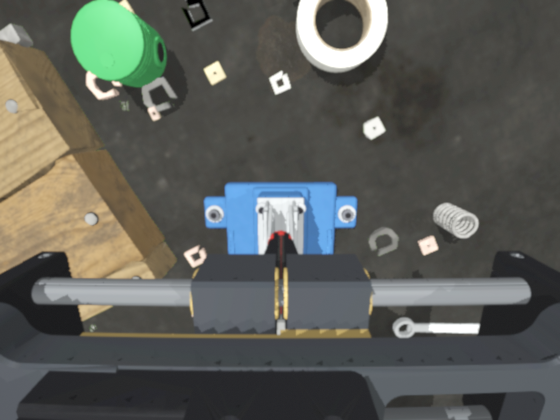

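```bash
python3 - <<'E'
import cv2
im=cv2.imread("pics/top5.png"); cv2.imwrite("pics/t5c.png",cv2.resize(im[120:250,310:470],None,fx=4.5,fy=4.5,interpolation=cv2.INTER_CUBIC))
E
```

```text
(no output)
```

View pics/t5c.png

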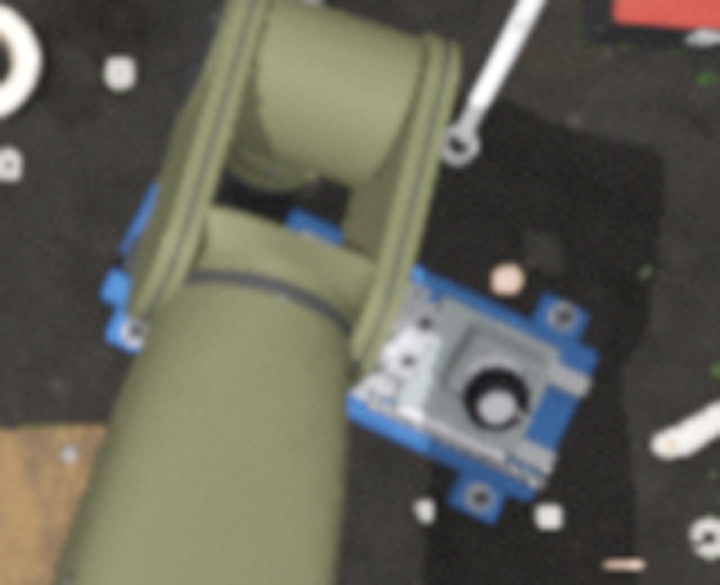

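```bash
python3 - <<'E'
from h import *
t=np.array(robot.get_tcp_pos())
robot.servo_line(t+np.r_[fy*.05,0],feed=.1); robot.servo_line(W(0,.2,.36),feed=.25)
robot.move_pose(W(-.12,-.02,.36),down(157))
c,im,d=snap("wrist","w12"); print(robot.get_t())
c,im,d=snap("top","top6"); 
c,im,d=load("wrist","w12")
hsv=cv2.cvtColor(im,cv2.COLOR_RGB2HSV)
u0,v0=proj(c,[W(0,.11,.17)])[0]; print(u0,v0)
E
```

```text
50.8333
371.89723451720056 277.0490896373979
```

View pics/w12.png

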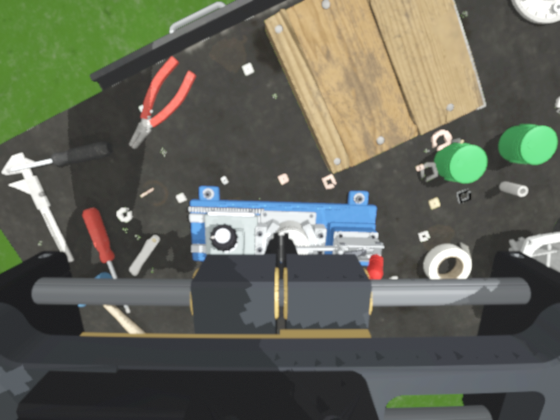

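```bash
python3 - <<'E'
from h import *
robot.grip(.06)
robot.move_pose(W(.10,.03,.34),down(157))
c,im,d=snap("wrist","w13"); print(robot.get_t())
cv2.imwrite("pics/w13c.png",cv2.resize(im[90:260,150:450,::-1],None,fx=2.6,fy=2.6,interpolation=cv2.INTER_CUBIC))
im=cv2.imread("pics/top6.png"); cv2.imwrite("pics/t6c.png",cv2.resize(im[120:250,310:470],None,fx=4.5,fy=4.5,interpolation=cv2.INTER_CUBIC))
for a in(1.05,1.41,1.47):
    ph=np.radians(64)-a; print(a,proj(c,[W(0,.144+.097*np.sin(ph),.08+.097*np.cos(ph))])[0])
hsv=cv2.cvtColor(im,cv2.COLOR_BGR2HSV)
# handle tip from wrist depth: red points
c,im,d=load("wrist","w13"); h=cv2.cvtColor(im,cv2.COLOR_RGB2HSV); m=((h[...,0]<8)|(h[...,0]>172))&(h[...,1]>150)&(h[...,2]>80)&(d>0)
v,u=np.nonzero(m); F=toF(cloud(c,d,np.c_[u,v])); s=(abs(F[:,0])<.03)&(F[:,1]>.06)&(F[:,1]<.26)&(F[:,2]>.09)
F=F[s]; print(len(F)); o=F[:,2].argsort()[-40:]; print(F[o].mean(0), F.min(0),F.max(0)); print(u[s].min(),u[s].max(),v[s].min(),v[s].max())
E
```

```text
52.9333
1.05 [393.90333437 106.68134368]
1.41 [361.48850153 105.57376961]
1.47 [356.07568633 105.48037497]
289
[-0.00035829  0.11539606  0.17051151] [-0.00850772  0.10557975  0.11875944] [0.00974687 0.14051599 0.1714743 ]
350 370 98 115
```

View pics/w13c.png

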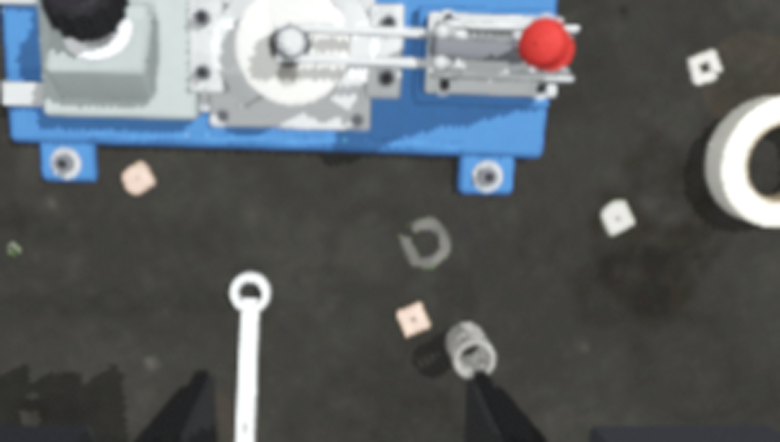

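View pics/t6c.png

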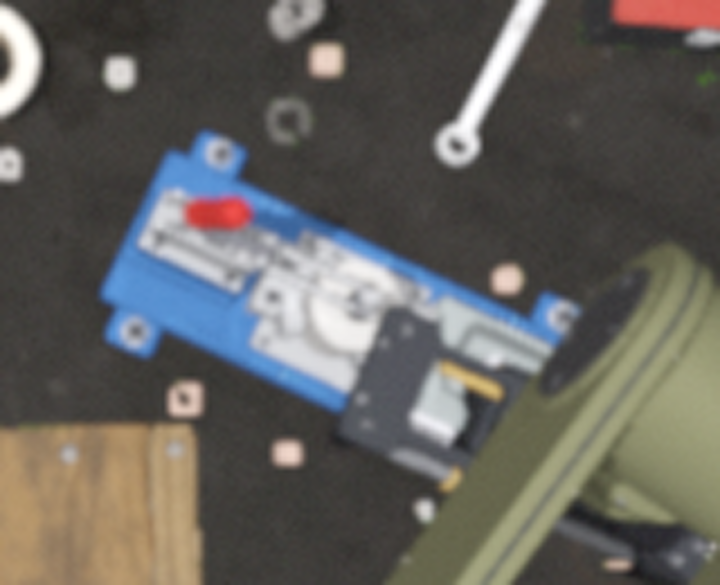

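```bash
python3 - <<'E'
from h import *
robot.finish_job(); print(robot.get_t())
E
```

```text
the job is handed in; nothing more can be done
the job is handed in; nothing more can be done
```

The piston is clamped in the fixture and the job was handed in at about 53 s. `finish_job` gives no verdict, so the checks below are my own.

- **Piston:** I picked up the only grey piston standing on the bench, next to the gear, and left the green ones alone. I lowered it onto the bed about midway between the vees until the wrist felt contact, then let go.
- **Feed knob:** I turned it 69° clockwise. The axis torque stayed near zero, then jumped to 0.72 N m, so I stopped there. After I released the knob, the top camera put the piston's axis within about 1 mm of the seat along y.
- **Clamp handle:** I pushed it over with the closed fingertips. Force rose to about 5 N, then dropped off as it snapped over dead centre. In the last wrist view, seconds after I backed off, it was still shut, leaning roughly 18–19° to -y. The pad was on the middle of the crown and the robot was clear.

**Disagreements and limits:**
- The top camera read the piston's x about 3.5 mm to the front of the seat, both before and after clamping. The wrist camera read +1 mm before clamping. I put this down to a top-camera offset.
- The knob centre varied by about 6 mm between views, so I centred the grip on it using the wrist forces.
- The pad's force on the crown can't be read directly. I inferred it from the snap-over.
- I did not measure the pin and the gear again at the end. The arm never touched either as far as I could tell, and what I took to be the pin was still standing in the last wrist view.

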